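# Make up the breakfast caddy and the supper caddy

## Robot

A 6-joint arm with a two-finger parallel gripper is mounted at the origin on a cart in front of the work surface, level with it; the furniture and walls round the work are solid. World frame = base frame: x ahead of the robot, y to its left, z up, the work surface at z = 0. Lengths are in m, angles in rad, forces in N, time in s.
With the tool pointing down it reaches from about 0.35 to 0.85 m from the base axis. Payload 8.1 kg.
Tool frame: the origin (TCP) lies on the centre line of the jaws, within the pads' length; the fingertips stand 17 mm ahead of it and the grasp point (between the pads) lies 2 mm behind it; z points along the fingers, y is the line along which they close (so a half turn about z gives the same grasp; the last joint's range is limited). The gripper opens to 93 mm and grips with 3 to 60 N. Pads are 15 mm wide; open, the fingers measure 128 mm over their backs; the gripper's body (75 mm by 188 mm) begins 65 mm behind the grasp point.
Start: joints at [-0.085, 0.13, 1.488, -0, 1.523, -0.085], TCP at [0.6, 0, 0.236] pointing down, gripper open.
Joint ranges: [-2.96, 2.96], [-0.89, 2.26], [0.02, 2.5], [-1.34, 4.48], [0, 2.73], [-2.66, 2.66]. Speed limits (rad/s): [2.39, 2.39, 2.79, 3.14, 3.14, 3.14].

## Interface

Orientations are given as a rotation vector (axis times angle).
In Python, from plant import robot, optics, close_job, models gives the robot as it stands.
- The arm moves only by the shell command python3 -m inch 'ROWS' [OPENING] [FORCE]. ROWS is a JSON object of lists of equal length, an entry for each row: "travel": the shift along the tool's x, y, z in m, a list of three; "spin": the turn about the tool's z in rad. In form: {"travel": [[x, y, z], ...], "spin": [spin, ...]}. A call has 1 to 10 rows; each row is the pose to reach, as a shift and turn from the pose commanded when the call began, along the tool's axes at that moment; what a row does not reach only later rows make up. A row lasts 1/12 s, in which the tool goes at most 41.7 mm and 7.16 degrees, less where a joint would pass 70% of its speed; a pose out of reach is approached as far as the arm can. A call with a gripper value outside its range is refused whole. OPENING is the closure, from 0 (fully open) to 1 (shut), set as the call begins (- or left out, the last holds). The fingers move at their own pace and stop on an object; FORCE is the grip in N (left out, the last holds). Time passes only in rows, so rows that repeat a pose let the fingers close. It gives the time, the measured TCP pose, the force, the opening and the grip force at its end, in the units of the state.
- robot.read_state(): the state, without advancing time (a new reading comes with each control period).
- optics.read_camera(name): name is "scene" or "side" or "wrist"; returns (picture, depth): 400x640x3 uint8, red, green, blue; 400x640 float32, m along the optical axis (not along the pixel's ray), 0 where there is no reading.
- optics.camera_info(name): a dict with "camera_matrix" (3x3 intrinsics, pixels), "view" (4x4, takes a point from world to camera coordinates). Camera axes: x right, y down, z forward; pixel columns grow to the right and rows downward; lengths in m; the calibration is good to about 2 mm. A picture is of the moment at which its call begins: read the wrist's pose just before it. camera_info takes no time and is no camera call; for the wrist camera it gives the pose at the moment of the call.
- close_job(): hands the job in; it is judged then, once.
Trained networks look in the newest picture that a camera, given by its name, has taken for a name from the list of things; names that differ only in an ending like _2 or _b are one class to them, and where a whole thing is asked for, a point or a joint stands for the part that bears it (a point fixed in the world has none). Each returns a list of dicts, best first, with "p" (0 to 1); they miss things now and then, are a little off and sometimes report something else, mostly with a low value. They report only what shows in the picture. A call takes as long as a camera call. They do not tell look-alikes from the thing itself.
- models.look_for(camera, name): "centre" ([x, y, z] in m, in world coordinates, good to about 4 mm: the middle of the surface that is visible of it).
- models.masks_of(camera, name): "region" (400x640 bool, what is visible of it).
The state is a dict: "t": time; "q": joint angles; "dq": joint speeds; "joint_torque": joint torques, N m; "tool_pos": TCP position; "orientation": TCP orientation; "force": force on the tool from outside, world axes, zero at the start; "wrist_torque": the same for the moment, N m; "opening": finger opening in m; "gripper_force": force on a finger pad.
Only numpy, scipy, OpenCV 4.12 (cv2) and the standard library are available. Lean on these libraries where they do the work, as an engineer would, in place of code of your own. Each camera call takes 0.05 s, during which the arm holds its last target. There are 200 camera calls.

## Task

Make up the two table caddies, each thing in the compartment that fits it: the white breakfast caddy gets the red jam jar in its square compartment and the salt shaker in its narrow one; the dark-wood supper caddy gets the wooden pepper mill in its square compartment, the green-capped spice jar from the middle of the worktop in the narrow middle one and the lemon in the long one at the other end. Set the jars, shaker and mill down gently without dropping them, so that they stand upright on the compartment floors, and let go of everything. Leave the honey jar, the glass tumbler and the garlic standing where they are.

Things in the scene. Friction and masses are not known exactly. Their poses are not given: they have to be found in the camera images.
- breakfast_caddy: Breakfast caddy: low white tray, brass wire handle at each end, two compartments, 170 x 100 mm. Fixed. Origin: centre of underside; x along its length, z up. Compartment floors 6 mm, walls and dividers (6 mm thick) 28 mm high; compartments 88 mm wide in y. Square compartment (88 mm long) centred at x = -35 mm, narrow one (64 mm long) at x = +47 mm, both at y = 0.
- supper_caddy: Supper caddy: low dark-wood tray, steel wire handle at each end, 280 x 100 mm. Fixed. Origin: centre of underside; x along its length, z up. Compartment floors 6 mm, walls and dividers (6 mm thick) 28 mm high; compartments 88 mm wide in y. Square compartment (88 mm long) centred at x = -90 mm, narrow one (64 mm) at x = -8 mm, long one (104 mm) at x = +82 mm, all at y = 0.
- jam_jar: Jam jar: squat glass jar of red jam with a white lid, round, 66 mm across, 84 mm tall (lid 63 mm across, the top 10 mm), about 0.25 kg. Origin: centre of its underside, z up along it.
- salt_shaker: Salt shaker: small round glass shaker with a grey perforated cap, 44 mm across up to 66 mm height, cap 34 mm across, 90 mm tall, about 0.1 kg. Origin: centre of its underside, z up along it.
- pepper_mill: Pepper mill: the only turned wooden mill, round, foot 58 mm across, 150 mm tall; its rounded head (50 mm across, fixed) lies between 109 and 139 mm height with a small metal nut on top, about 0.18 kg. Origin: centre of its underside, z up along it.
- spice_jar: Spice jar: round glass jar with a green cap, the one standing in the middle of the worktop (its likes by the back wall, far right, stay there), 46 mm across, 106 mm tall, the cap (45 mm across) takes the top 20 mm, about 0.11 kg. Origin: centre of its underside, z up along it.
- lemon_mid (a point): The lemon: yellow, lying on its side, 78 mm long, 55 mm across, 56 mm high, about 0.11 kg. This point is its middle, 28 mm above its underside; own x runs along its length (stalk to tip), own z is up at the start.
- honey_jar: Honey jar, not wanted here: taller glass jar of amber honey with a grey lid, 71 mm across, 110 mm tall. Origin: centre of its underside, z up along it.
- tumbler: Empty clear glass tumbler, not wanted here: 81 mm across at the rim, 91 mm tall. Origin: centre of its underside, z up along it.
- garlic: Bulb of garlic, not wanted here: whitish, about 60 mm across and 58 mm high. Origin: centre of its underside, z up along it.
There are look-alikes about, which are no part of the job. Leave any blue look-alike of the part that bears lemon_mid alone.

How it is judged:
At the end, for the whole second after the job is handed in: All released: jam jar, shaker, mill and spice jar stand (within 0.12 rad, at rest) on the floors (5 mm) of their compartments, centres within 18 mm (jam), 22 mm (mill) or 16 x 28 mm (narrow) of the compartment's centre; the lemon lies in the long one, its middle within 32 x 25 mm, below 49 mm (x of jam_jar in the frame of breakfast_caddy between -0.053 and -0.017 m and y of jam_jar in the frame of breakfast_caddy between -0.018 and 0.018 m and z of jam_jar in the frame of breakfast_caddy between 0.001 and 0.011 m and angle between each of jam_jar, salt_shaker, pepper_mill, spice_jar's own z axis and vertical below 0.12 rad and linear speed of each of jam_jar, salt_shaker, pepper_mill, spice_jar below 0.03 m/s and x of salt_shaker in the frame of breakfast_caddy between 0.031 and 0.063 m and y of salt_shaker in the frame of breakfast_caddy between -0.028 and 0.028 m and z of salt_shaker in the frame of breakfast_caddy between 0.001 and 0.011 m and x of pepper_mill in the frame of supper_caddy between -0.112 and -0.068 m and y of pepper_mill in the frame of supper_caddy between -0.022 and 0.022 m and z of pepper_mill in the frame of supper_caddy between 0.001 and 0.011 m and x of spice_jar in the frame of supper_caddy between -0.024 and 0.008 m and y of spice_jar in the frame of supper_caddy between -0.028 and 0.028 m and z of spice_jar in the frame of supper_caddy between 0.001 and 0.011 m and x of lemon_mid in the frame of supper_caddy between 0.05 and 0.114 m and y of lemon_mid in the frame of supper_caddy between -0.025 and 0.025 m and z of lemon_mid in the frame of supper_caddy between 0.015 and 0.049 m); the robot touches nothing.
It fails at once if the honey jar is moved by more than 3 cm or tipped (distance of honey_jar from where it was at the start of the episode above 0.03 m or angle between honey_jar's own z axis and vertical above 0.5 rad).
It fails at once if the tumbler is moved by more than 3 cm or tipped (distance of tumbler from where it was at the start of the episode above 0.03 m or angle between tumbler's own z axis and vertical above 0.5 rad).
It fails at once if the garlic is moved by more than 3 cm or tipped (distance of garlic from where it was at the start of the episode above 0.03 m or angle between garlic's own z axis and vertical above 0.5 rad).
It fails at once if the jam jar, salt shaker, pepper mill or spice jar is dropped (falls free faster than 0.7 m/s, about 25 mm of fall) ((linear speed of jam_jar above 0.7 m/s and contact force between the fingers and jam_jar below 0.05 N) or (linear speed of salt_shaker above 0.7 m/s and contact force between the fingers and salt_shaker below 0.05 N) or (linear speed of pepper_mill above 0.7 m/s and contact force between the fingers and pepper_mill below 0.05 N) or (linear speed of spice_jar above 0.7 m/s and contact force between the fingers and spice_jar below 0.05 N)).
It also fails if it takes over 144 s, if anything falls off the work surface, if the arm or the gripper's body presses on something with over 40 N, if the wrist force passes 120 N, or if a joint passes its speed limit or range.

## Working session

There is one attempt and no reset: what is moved stays moved. The work goes in short steps, Python scripts to look and compute and a shell command to move; the robot and the scene stay as the last step left them, time stands still between calls to the robot, and variables do not carry over. Pictures are saved under pics/ and viewed, at most 14 in all, crops included, and the job is handed in when it is done.

```bash
mkdir -p pics; ls; python3 - <<'E'
from plant import robot, optics, models
import cv2,numpy as np
s=robot.read_state();print(s['t'],s['tool_pos'],s['orientation'],s['opening'])
for c in ['scene','side']:
    p,d=optics.read_camera(c);cv2.imwrite(f'pics/{c}0.png',p[:,:,::-1]);np.save(f'{c}_d.npy',d)
    print(c,optics.camera_info(c))
    for n in 'breakfast_caddy supper_caddy jam_jar salt_shaker pepper_mill spice_jar lemon_mid honey_jar tumbler garlic'.split():
        print(n,[(np.round(r['centre'],3).tolist(),round(r['p'],2)) for r in models.look_for(c,n)])
E
```

```text
pics
0.0 [5.99458059e-01 5.99988073e-05 2.34608687e-01] [-2.22046861e+00 -2.22048052e+00  1.89994951e-03] 0.09266577523858102
scene {'camera_matrix': array([[418.87756711,   0.        , 318.42396927],
       [  0.        , 418.87756711, 191.54864553],
       [  0.        ,   0.        ,   1.        ]]), 'view': array([[-0.88761251, -0.46042416, -0.01239482,  0.45099735],
       [-0.21337048,  0.43488983, -0.87483934,  0.15536822],
       [ 0.40818755, -0.77387365, -0.48425458,  1.01513399],
       [ 0.        ,  0.        ,  0.        ,  1.        ]])}
breakfast_caddy []
supper_caddy [([0.466, 0.336, 0.01], 0.58)]
jam_jar [([0.574, 0.01, 0.058], 0.86)]
salt_shaker [([0.67, -0.128, 0.057], 0.57)]
pepper_mill [([0.67, 0.026, 0.089], 0.81)]
spice_jar [([0.669, 0.16, 0.072], 0.71)]
lemon_mid [([0.37, 0.224, 0.045], 0.69), ([0.438, 0.104, 0.037], 0.57), ([0.298, -0.149, 0.038], 0.57)]
honey_jar [([0.58, -0.122, 0.073], 0.8)]
tumbler [([0.579, 0.174, 0.058], 0.76)]
garlic [([0.449, -0.094, 0.028], 0.7)]
side {'camera_matrix': array([[471.19161225,   0.        , 327.29256316],
       [  0. 
[... 195 characters left out ...]
0.9056082 ,  0.12214077],
       [ 0.3828266 , -0.82072471, -0.42409286,  0.9495963 ],
       [ 0.        ,  0.        ,  0.        ,  1.        ]])}
breakfast_caddy [([0.489, -0.338, 0.015], 0.74), ([0.577, -0.12, 0.065], 0.57)]
supper_caddy [([0.465, 0.341, 0.012], 0.67)]
jam_jar [([0.576, 0.012, 0.055], 0.88)]
salt_shaker []
pepper_mill [([0.671, 0.023, 0.097], 0.63)]
spice_jar [([0.668, 0.155, 0.063], 0.86), ([0.462, 0.34, 0.012], 0.27)]
lemon_mid [([0.292, -0.15, 0.033], 0.83), ([0.367, 0.228, 0.037], 0.8), ([0.435, 0.102, 0.036], 0.75)]
honey_jar [([0.58, -0.123, 0.066], 0.68)]
tumbler [([0.576, 0.185, 0.065], 0.74)]
garlic [([0.444, -0.093, 0.034], 0.7), ([0.671, -0.126, 0.06], 0.65)]
```

View pics/scene0.png

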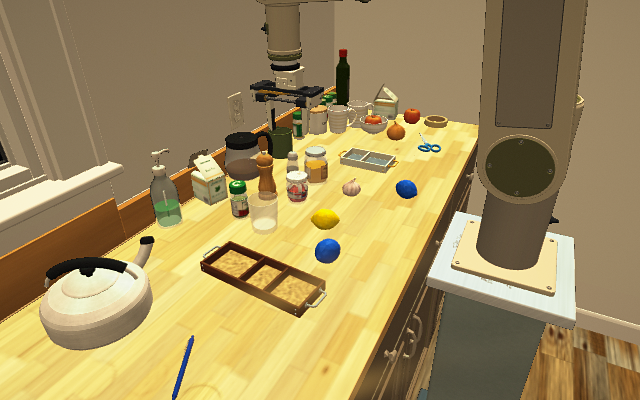

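View pics/side0.png

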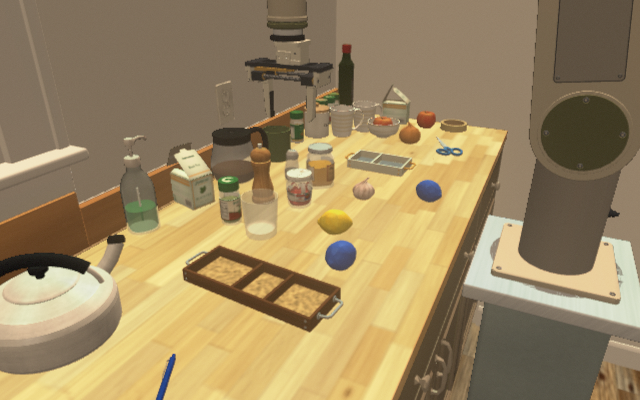

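The target lemon is the yellow one at scene (325,219). The balls at (327,251) and (406,189) are blue look-alikes. The target spice jar is the green-capped one at (239,198), mid-worktop; those at (297,124) and (328,100) are by the back wall. The shaker is at (293,160), between the mill and the honey jar. Next I'll fuse the depth data for precise positions.

```bash
cat > h.py <<'E'
from plant import robot, optics, models
import cv2,numpy as np
from scipy.optimize import least_squares
from scipy.spatial.transform import Rotation as Ro
def cloud(c):
    i=optics.camera_info(c); p,d=optics.read_camera(c); K=i['camera_matrix']
    v,u=np.mgrid[:400,:640]; 
    P=np.stack([(u-K[0,2])/K[0,0]*d,(v-K[1,2])/K[1,1]*d,d,np.ones_like(d)],-1)@np.linalg.inv(i['view']).T
    P=P[...,:3]; P[d==0]=np.nan
    return p,d,P
def circ(P,xy,R,z0,z1,r,free=False):
    P=P.reshape(-1,3); m=(np.hypot(P[:,0]-xy[0],P[:,1]-xy[1])<R)&(P[:,2]>z0)&(P[:,2]<z1); Q=P[m]
    if len(Q)<10: return None,len(Q)
    f=(lambda a:np.hypot(Q[:,0]-a[0],Q[:,1]-a[1])-(a[2] if free else r))
    s=least_squares(f,[*xy,r][:3 if free else 2],loss='soft_l1',f_scale=.002)
    return np.round(s.x,4),len(Q),round(Q[:,2].max(),3)
E
python3 - <<'E'
from h import *
for c in ['scene','side']:
    p,d,P=cloud(c); np.save(c+'_P.npy',P); print(c)
    for n,xy,R,z0,z1,r in [('jam',(.576,.025),.045,.02,.07,.033),('mill head',(.67,.03),.045,.115,.135,.025),('spice',(.669,.165),.04,.09,.105,.0225),('spicelow',(.669,.165),.04,.02,.08,.023),('salt',(.67,-.12),.04,.03,.06,.022),('honey',(.58,-.115),.05,.03,.09,.0355),('tumb',(.577,.18),.06,.02,.09,.038),('garlic',(.447,-.093),.045,.01,.05,.03)]:
        print(n,circ(P,xy,R,z0,z1,r),circ(P,xy,R,z0,z1,r,True)[0])
    Q=P.reshape(-1,3); Q=Q[(abs(Q[:,0]-.437)<.06)&(abs(Q[:,1]-.104)<.06)&(Q[:,2]>.012)&(Q[:,2]<.08)]
    print('lemon',Q.mean(0),cv2.minAreaRect(Q[:,:2].astype(np.float32)*1000),Q[:,2].max())
    tall=P.reshape(-1,3); tall=tall[(tall[:,2]>.06)&(tall[:,2]<.4)&(tall[:,0]>.3)&(abs(tall[:,1])<.5)&(tall[:,0]<1)]
    H={}
    for q in tall: k=(int(q[0]//.05),int(q[1]//.05)); H.setdefault(k,[]).append(q[2])
    print([(round(k[0]*.05,2),round(k[1]*.05,2),round(max(v),2)) for k,v in sorted(H.items()) if len(v)>15])
p,d,P=cloud('wrist');cv2.imwrite('pics/w0.png',p[:,:,::-1]);print(optics.camera_info('wrist')['view'])
E
```

```text
scene
jam (array([0.5593, 0.041 ]), 307, np.float64(0.07)) [ 0.5844 -0.0092  0.0303]
mill head (array([0.6575, 0.0411]), 116, np.float64(0.135)) [0.6811 0.0081 0.0228]
spice (array([0.6587, 0.1722]), 88, np.float64(0.105)) [-589.9305  761.014   963.1794]
spicelow (array([0.6576, 0.1732]), 326, np.float64(0.08)) [-195.0718  258.8809  324.4276]
salt (array([ 0.661 , -0.1083]), 109, np.float64(0.06)) [ 0.6771 -0.1395  0.019 ]
honey (array([ 0.5928, -0.1448]), 401, np.float64(0.09)) [ 0.5965 -0.1511  0.0419]
tumb (array([0.5899, 0.1583]), 759, np.float64(0.09)) [0.5894 0.159  0.037 ]
garlic (array([ 0.4561, -0.1171]), 221, np.float64(0.048)) [ 0.4509 -0.1041  0.0191]
lemon [0.43687367 0.0996219  0.03917899] ((440.1283874511719, 94.90554809570312), (74.51995849609375, 41.0917854309082), 19.300636291503906) 0.05806650989730866
[(0.5, -0.05, np.float64(0.35)), (0.5, 0.0, np.float64(0.35)), (0.55, -0.2, np.float64(0.11)), (0.55, -0.15, np.float64(0.11)), (0.55, -0.05, np.float64(0.4)), (0.55, 0.0, np.float64(0.4)), (0.55, 0.1, np.float64(0.09)), (0.55, 0.15, np.float64(0.09)), (0.6, -0.2, np
[... 5311 characters left out ...]
64(0.4)), (0.9, -0.35, np.float64(0.39)), (0.9, -0.3, np.float64(0.4)), (0.9, -0.25, np.float64(0.4)), (0.9, -0.2, np.float64(0.4)), (0.9, -0.15, np.float64(0.4)), (0.9, -0.1, np.float64(0.4)), (0.9, -0.05, np.float64(0.39)), (0.9, 0.0, np.float64(0.4)), (0.9, 0.05, np.float64(0.4)), (0.9, 0.1, np.float64(0.4)), (0.9, 0.15, np.float64(0.4)), (0.9, 0.2, np.float64(0.4)), (0.9, 0.25, np.float64(0.4)), (0.9, 0.3, np.float64(0.4))]
[[ 9.99999945e-01 -1.31464198e-04 -3.05059734e-04 -6.00043950e-01]
 [-5.15189417e-05 -9.68621192e-01  2.48541715e-01 -2.86314742e-02]
 [-3.28161660e-04 -2.48541686e-01 -9.68621145e-01  3.90853434e-01]
 [ 0.00000000e+00  0.00000000e+00  0.00000000e+00  1.00000000e+00]]
```

View pics/w0.png

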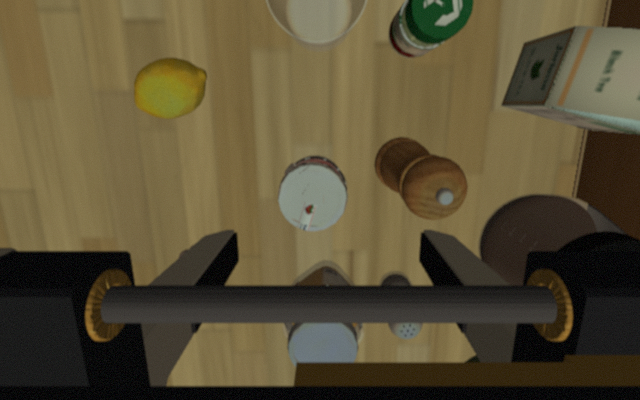

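Wrist view: lemon (170,87), jam lid (313,195), mill head (435,187), spice cap (440,15), and salt cap (403,320) beside the honey lid (322,340). My first fits converged on the wrong side, so I'll refit.

```bash
python3 - <<'E'
from h import *
for c in ['scene','side','wrist']:
    P=np.load(c+'_P.npy') if c!='wrist' else cloud('wrist')[2]
    print(c)
    for n,xy,R,z0,z1,r in [('jam',(.583,-.009),.045,.02,.07,.033),('jamlid',(.583,-.009),.045,.076,.081,.0315),('mill head',(.68,.009),.045,.115,.135,.025),('spice cap',(.678,.143),.04,.09,.102,.0225),('spicelow',(.678,.143),.04,.02,.08,.023),('salt',(.677,-.14),.032,.025,.062,.022),('honey',(.593,-.147),.05,.03,.09,.0355),('garlic',(.447,-.1),.045,.01,.05,.03)]:
        print(n,circ(P,xy,R,z0,z1,r))
        Q=P.reshape(-1,3);Q=Q[np.hypot(Q[:,0]-xy[0],Q[:,1]-xy[1])<.05]
    for n,xy,z in [('jam',(.583,-.009),.084),('mill nut',(.68,.009),.147),('spice',(.678,.143),.106),('salt',(.677,-.14),.09),('honey',(.593,-.147),.11)]:
        Q=P.reshape(-1,3);Q=Q[(np.hypot(Q[:,0]-xy[0],Q[:,1]-xy[1])<.045)&(abs(Q[:,2]-z)<.005)]
        if len(Q)>5: print(' top',n,len(Q),np.round(Q.mean(0),4),np.round(np.array(cv2.minEnclosingCircle(Q[:,:2].astype(np.float32))[0]),4))
E
```

```text
scene
jam (array([ 0.5859, -0.012 ]), 323, np.float64(0.07))
jamlid (array([ 0.5846, -0.0117]), 40, np.float64(0.081))
mill head (array([0.6824, 0.0059]), 116, np.float64(0.135))
spice cap (array([0.6823, 0.1414]), 68, np.float64(0.101))
spicelow (array([0.6818, 0.1411]), 327, np.float64(0.08))
salt (array([ 0.679 , -0.1426]), 121, np.float64(0.062))
honey (array([ 0.5931, -0.1447]), 413, np.float64(0.09))
garlic (array([ 0.4561, -0.1171]), 221, np.float64(0.048))
 top jam 203 [ 0.5815 -0.0057  0.0849] [ 0.581  -0.0067]
 top mill nut 14 [0.6792 0.0106 0.1474] [0.6793 0.0086]
 top spice 130 [0.6787 0.1444 0.1064] [0.6808 0.1396]
 top salt 29 [ 0.6739 -0.136   0.0887] [ 0.6744 -0.1364]
 top honey 172 [ 0.5909 -0.141   0.1104] [ 0.5908 -0.1433]
side
jam (array([ 0.5837, -0.0118]), 484, np.float64(0.07))
jamlid (array([ 0.5818, -0.0103]), 55, np.float64(0.081))
mill head (array([0.6809, 0.0049]), 182, np.float64(0.135))
spice cap (array([0.6807, 0.1407]), 105, np.float64(0.102))
spicelow (array([0.6802, 0.141 ]), 522, np.float64(0.08))
salt (array([ 0.6782, -0.1438]), 138, np.float64(0.0
[... 463 characters left out ...]
)
jamlid (array([ 0.5854, -0.0093]), 104, np.float64(0.081))
mill head (array([0.6837, 0.0069]), 1585, np.float64(0.135))
spice cap (array([0.6828, 0.1416]), 280, np.float64(0.102))
spicelow (array([0.6824, 0.1416]), 1054, np.float64(0.08))
salt (array([ 0.6789, -0.1401]), 170, np.float64(0.041))
honey (array([ 0.5955, -0.1419]), 719, np.float64(0.09))
garlic (array([ 0.4587, -0.1078]), 29, np.float64(0.032))
 top jam 3714 [ 0.5855 -0.0077  0.085 ] [ 0.5856 -0.0092]
 top mill nut 238 [0.6812 0.0094 0.1493] [0.6819 0.0085]
 top spice 2041 [0.6817 0.1339 0.1063] [0.6828 0.1409]
 top salt 363 [ 0.6752 -0.1414  0.0886] [ 0.6613 -0.1418]
 top honey 2562 [ 0.5944 -0.1399  0.1103] [ 0.5943 -0.1443]
```

```bash
python3 -m inch '{"travel":[[0.30,-0.14,-0.10],[0.30,-0.14,-0.10],[0.30,-0.14,-0.10],[0.30,-0.14,-0.10],[0.30,-0.14,-0.10],[0.30,-0.14,-0.10],[0.30,-0.14,-0.10],[0.30,-0.14,-0.10],[0.30,-0.14,-0.10],[0.30,-0.14,-0.10]],"spin":[0,0,0,0,0,0,0,0,0,0]}'; python3 - <<'E'
from h import *
p,d,P=cloud('wrist');cv2.imwrite('pics/w1.png',p[:,:,::-1]);np.save('w1P.npy',P)
E
```

```text
t: 2.13
tool_pos: [0.4589, 0.3031, 0.3374]
orientation: [2.216, 2.226, 0.005]
force: [0.6, -0.4, -0.7]
opening: 0.0933
gripper_force: 0.0
```

View pics/w1.png

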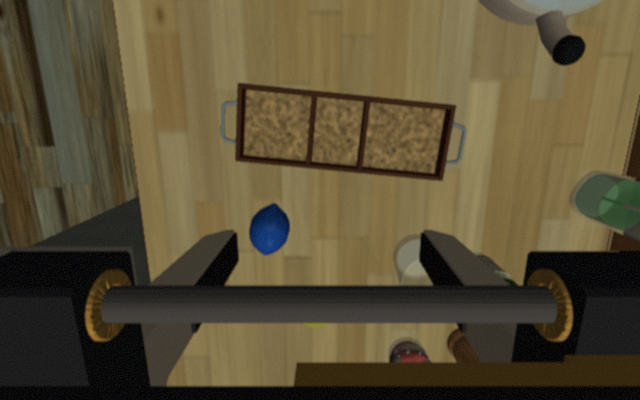

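Supper caddy in the wrist view: square compartment at left (277,125), middle (338,132), long at right (405,140). So its +x points away from the robot, slightly toward −y. I'll measure its frame, then look at the breakfast caddy.

```bash
cat >> h.py <<'E'
def caddy(P,xy,L):
    Q=P.reshape(-1,3);Q=Q[(np.hypot(Q[:,0]-xy[0],Q[:,1]-xy[1])<L/2+.03)]
    Q=Q[(Q[:,2]>.0225)&(Q[:,2]<.033)]
    lo=[]
    def f(a):
        c,s=np.cos(a[2]),np.sin(a[2]); dx,dy=Q[:,0]-a[0],Q[:,1]-a[1]
        X=c*dx+s*dy; Y=-s*dx+c*dy
        # distance to wall centre lines
        ws=[-L/2+.003,L/2-.003]+([-.043,.027] if L>.2 else [.012])
        dist=np.minimum(np.abs(np.abs(Y)-.047),np.min([np.abs(X-w) for w in ws],0))
        return dist
    best=None
    for a0 in np.arange(-.35,.36,.07):
      for off in ([0,np.pi] ):
        s=least_squares(f,[*xy,a0+off],loss='soft_l1',f_scale=.002)
        if best is None or s.cost<best.cost: best=s
    return np.round(best.x,4),best.cost*1e6/len(Q),len(Q)
E
python3 - <<'E'
from h import *
for P in [np.load('w1P.npy'),np.load('scene_P.npy'),np.load('side_P.npy')]:
    print(caddy(P,(.46,.335),.28))
E
python3 -m inch '{"travel":[[-0.40,0.02,0],[-0.40,0.02,0],[-0.40,0.02,0],[-0.40,0.02,0],[-0.40,0.02,0],[-0.40,0.02,0],[-0.40,0.02,0],[-0.40,0.02,0],[-0.40,0.02,0],[-0.40,0.02,0]],"spin":[0,0,0,0,0,0,0,0,0,0]}' 
python3 -m inch '{"travel":[[-0.17,0,0],[-0.17,0,0],[-0.17,0,0],[-0.17,0,0],[-0.17,0,0]],"spin":[0,0,0,0,0]}' ; python3 - <<'E'
from h import *
p,d,P=cloud('wrist');cv2.imwrite('pics/w2.png',p[:,:,::-1]);np.save('w2P.npy',P)
for P in [P,np.load('scene_P.npy'),np.load('side_P.npy')]:
    print(caddy(P,(.489,-.345),.17))
E
```

```text
(array([ 0.478 ,  0.341 , -0.0941]), np.float64(4.048463874474668), 3817)
(array([ 0.4765,  0.3417, -0.0882]), np.float64(5.912415265844924), 1359)
(array([ 0.476 ,  0.342 , -0.0891]), np.float64(6.973185000992143), 1670)
t: 3.02
tool_pos: [0.4788, -0.1054, 0.3347]
orientation: [-2.226, -2.217, 0.003]
force: [0.4, -0.4, -0.8]
opening: 0.093
gripper_force: 0.0
t: 3.43
tool_pos: [0.4773, -0.2777, 0.3336]
orientation: [-2.229, -2.212, 0.005]
force: [0.8, -0.7, -0.9]
opening: 0.0932
gripper_force: 0.0
(array([ 0.4919, -0.3411, -0.0189]), np.float64(4.334082854073914), 2385)
(array([ 0.4899, -0.3403, -0.0208]), np.float64(3.8551439588298244), 313)
(array([ 0.4878, -0.3397, -0.0162]), np.float64(2.203357365350949), 239)
```

View pics/w2.png

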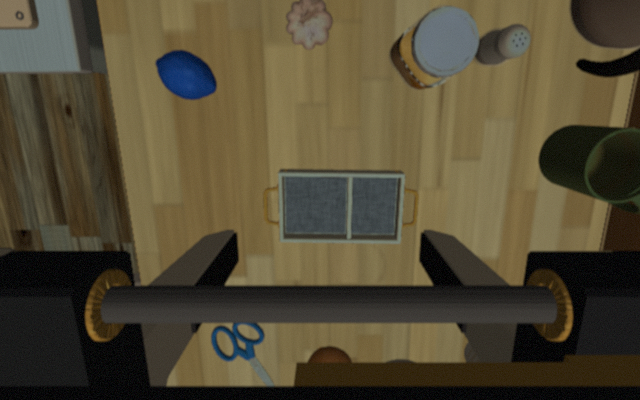

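The breakfast caddy's square compartment is at left (315,205) and the narrow one at right (378,207), so its +x also points away from the robot. Now to hover over the mill, turned so the jaws close along y. I'll also measure the lemon and confirm the targets in one crop on the way.

```bash
python3 -m inch '{"travel":[[0.278,0.10,0.05],[0.278,0.10,0.05],[0.278,0.10,0.05],[0.278,0.10,0.05],[0.278,0.10,0.05],[0.278,0.10,0.05],[0.278,0.10,0.05],[0.278,0.10,0.05],[0.278,0.10,0.05],[0.278,0.10,0.05]],"spin":[-0.08,-0.16,-0.24,-0.32,-0.4,-0.48,-0.56,-0.64,-0.72,-0.785]}'
python3 -m inch '{"travel":[[0,0,0],[0,0,0],[0,0,0],[0,0,0],[0,0,0],[0,0,0],[0,0,0],[0,0,0],[0,0,0],[0,0,0]],"spin":[-0.785,-0.785,-0.785,-0.785,-0.785,-0.785,-0.785,-0.785,-0.785,-0.785]}'
python3 - <<'E'
from h import *
p,d,P=cloud('wrist'); s=robot.read_state();print(s['tool_pos'],s['orientation'],s['q'][5])
Q=P.reshape(-1,3)
L=Q[(abs(Q[:,0]-.437)<.07)&(abs(Q[:,1]-.104)<.07)&(Q[:,2]>.02)&(Q[:,2]<.08)]
print('lemon',len(L),cv2.minAreaRect(L[:,:2].astype(np.float32)*1000) if len(L)>9 else 0)
for n,xy,r,z0,z1 in [('jam',(.585,-.01),.033,.03,.065),('mill',(.682,.008),.025,.115,.135),('spice',(.682,.141),.0225,.09,.102),('salt',(.678,-.142),.022,.02,.06)]: print(n,circ(P,xy,.045 if n!='salt' else .032,z0,z1,r))
sp,_=optics.read_camera('scene')
a=cv2.resize(sp[140:260,200:360,::-1],(640,480),interpolation=cv2.INTER_CUBIC)
cv2.imwrite('pics/crop.png',a); cv2.imwrite('pics/w3.png',p[:,:,::-1])
E
```

```text
t: 4.32
tool_pos: [0.5793, 0.0092, 0.2845]
orientation: [-1.193, -2.904, 0.001]
force: [0.3, -0.8, 0.7]
opening: 0.093
gripper_force: 0.0
t: 5.15
tool_pos: [0.5797, 0.0079, 0.2854]
orientation: [-0.004, -3.141, 0.0]
force: [-0.2, -0.3, 0.4]
opening: 0.093
gripper_force: 0.0
[0.57977157 0.00787013 0.28547929] [-3.95259520e-03 -3.14129289e+00  1.52298248e-05] -1.643105278884435
lemon 2916 ((444.8874816894531, 86.79450988769531), (58.9417724609375, 63.07070541381836), 73.38963317871094)
jam (array([ 0.5866, -0.0088]), 218, np.float64(0.065))
mill (array([0.6853, 0.009 ]), 744, np.float64(0.135))
spice (None, 0)
salt (array([ 0.6803, -0.1369]), 118, np.float64(0.059))
```

View pics/crop.png

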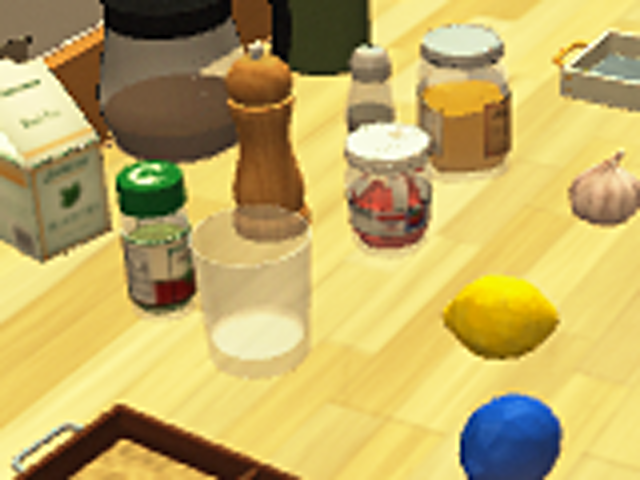

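View pics/w3.png

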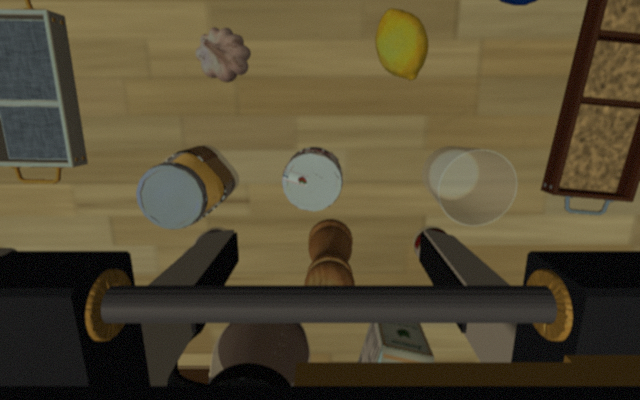

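The crop confirms the targets: green-capped jar (155,235), mill (262,140), shaker (371,85), jam (388,185), yellow lemon (500,317). The wrist view has the lemon at (402,45), long axis near world x, and clear space round the mill. Picking the mill now.

```bash
python3 -m inch '{"travel":[[-0.104,0.001,0],[-0.104,0.001,0],[-0.104,0.001,0],[-0.104,0.001,0],[-0.104,0.001,0.08],[-0.104,0.001,0.12],[-0.104,0.001,0.15],[-0.104,0.001,0.163],[-0.104,0.001,0.163],[-0.104,0.001,0.163]],"spin":[0,0,0,0,0,0,0,0,0,0]}' 0 20
python3 -m inch '{"travel":[[0,0,0],[0,0,0],[0,0,0],[0,0,0],[0,0,0],[0,0,0],[0,0,0],[0,0,0],[0,0,0],[0,0,0]],"spin":[0,0,0,0,0,0,0,0,0,0]}' 1 20
python3 -m inch '{"travel":[[0,0,-0.01],[0,0,-0.03],[0,0,-0.06],[0,0,-0.09],[0,0,-0.12],[0,0,-0.12]],"spin":[0,0,0,0,0,0]}'
```

```text
t: 6.08
tool_pos: [0.6815, 0.0091, 0.1202]
orientation: [-0.002, -3.135, -0.001]
force: [0.1, -0.2, 0.7]
opening: 0.0928
gripper_force: 0.0
t: 6.92
tool_pos: [0.6841, 0.0089, 0.1228]
orientation: [0.001, 3.141, -0.0]
force: [1.2, -0.3, 1.9]
opening: 0.0473
gripper_force: 20.0
t: 7.42
tool_pos: [0.6869, 0.0088, 0.2517]
orientation: [0.001, 3.13, -0.001]
force: [1.3, 0.9, 0.8]
opening: 0.0474
gripper_force: 20.0
```

```bash
python3 -m inch '{"travel":[[0.005,0.005,-0.02],[0.015,0.017,-0.03],[0.03,0.034,-0.03],[0.05,0.057,-0.03],[0.07,0.08,-0.03],[0.09,0.103,-0.03],[0.11,0.126,-0.03],[0.13,0.149,-0.03],[0.15,0.172,-0.03],[0.17,0.195,-0.03]],"spin":[0,0,0,0,0,0,0,0,0,0]}'
python3 -m inch '{"travel":[[0.02,0.023,0],[0.04,0.046,0],[0.06,0.069,0],[0.08,0.092,0],[0.1,0.115,0],[0.115,0.132,0],[0.123,0.141,0],[0.126,0.145,0],[0.126,0.145,0],[0.126,0.145,0]],"spin":[0,0,0,0,0,0,0,0,0,0]}'
python3 - <<'E'
from h import *
s=robot.read_state();print(s['tool_pos'],s['orientation'])
for c in ['scene','side']:
    p,d,P=cloud(c);x,y=s['tool_pos'][:2]
    print(circ(P,(x,y-.0),.05,.1655,.22,.02,True))
    Q=P.reshape(-1,3);Q=Q[np.hypot(Q[:,0]-x,Q[:,1]-y)<.045];z=Q[:,2];print(np.round(np.sort(z[z>.05])[:5],3))
    print(circ(P,(x,y-.01),.05,.153,.165,.029))
    cv2.imwrite(f'pics/c_{c}.png',p[:,:,::-1])
E
```

```text
t: 8.25
tool_pos: [0.5128, 0.205, 0.2723]
orientation: [-0.001, -3.141, 0.0]
force: [-0.3, 1.3, -1.7]
opening: 0.0473
gripper_force: 20.0
t: 9.08
tool_pos: [0.3888, 0.3486, 0.2725]
orientation: [0.001, 3.141, -0.001]
force: [0.5, -0.1, -2.1]
opening: 0.0472
gripper_force: 20.0
[0.38883445 0.34857898 0.27251043] [ 1.48200134e-03  3.14142013e+00 -9.74007793e-04]
(array([0.384 , 0.3485, 0.0243]), 695, np.float64(0.22))
[0.151 0.152 0.152 0.153 0.153]
(array([0.3842, 0.348 ]), 170, np.float64(0.165))
(array([0.3831, 0.349 , 0.0236]), 1088, np.float64(0.22))
[0.148 0.149 0.149 0.149 0.149]
(array([0.3833, 0.3476]), 298, np.float64(0.165))
```

View pics/c_side.png

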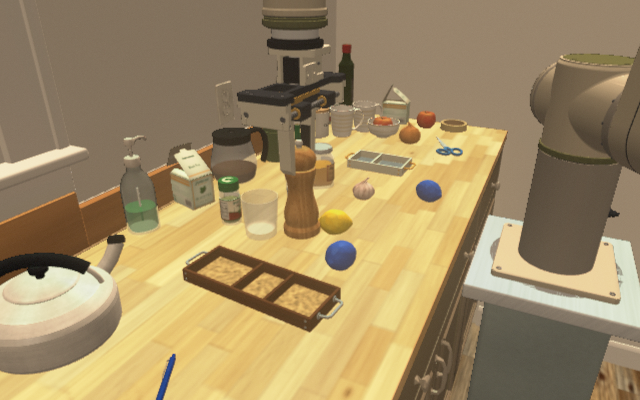

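The mill hangs upright at side (302,200), base 0.150 up, 4 mm short in x. Lowering it gently.

```bash
python3 -m inch '{"travel":[[-0.004,0.001,0.01],[-0.004,0.001,0.035],[-0.004,0.001,0.06],[-0.004,0.001,0.085],[-0.004,0.001,0.11],[-0.004,0.001,0.125],[-0.004,0.001,0.134],[-0.004,0.001,0.139],[-0.004,0.001,0.142],[-0.004,0.001,0.1435]],"spin":[0,0,0,0,0,0,0,0,0,0]}'
python3 -m inch '{"travel":[[0,0,0.0005],[0,0,0.001],[0,0,0.001],[0,0,0.001]],"spin":[0,0,0,0]}'
python3 - <<'E'
from h import *
s=robot.read_state();print(s['tool_pos'],s['force'])
for c in ['scene','side']:
    p,d,P=cloud(c); print(circ(P,(.388,.345),.05,.008,.02,.029),circ(P,(.388,.345),.04,.09,.102,.0225,True))
E
```

```text
t: 10.02
tool_pos: [0.3929, 0.3503, 0.1295]
orientation: [0.002, 3.141, 0.001]
force: [-0.6, -0.8, -1.3]
opening: 0.0473
gripper_force: 20.0
t: 10.35
tool_pos: [0.3926, 0.3505, 0.1289]
orientation: [0.001, 3.141, 0.001]
force: [-0.4, 0.7, -1.7]
opening: 0.0474
gripper_force: 20.0
[0.39261799 0.35047053 0.12885178] [-0.44111832  0.74295168 -1.71009152]
(array([0.3874, 0.3479]), 246, np.float64(0.02)) (array([0.3885, 0.3506, 0.0205]), 73, np.float64(0.102))
(array([0.3876, 0.3487]), 344, np.float64(0.02)) (array([0.3879, 0.3508, 0.0213]), 130, np.float64(0.102))
```

```bash
python3 -m inch '{"travel":[[0,0,0.0005],[0,0,0.001],[0,0,0.0015],[0,0,0.0015]],"spin":[0,0,0,0]}'
```

```text
t: 10.78
tool_pos: [0.3937, 0.3507, 0.1287]
orientation: [0.001, 3.138, 0.002]
force: [-0.1, -2.3, 8.3]
opening: 0.0476
gripper_force: 20.0
```

Contact at 8 N. Next: release, lift, and go over to the spice jar.

```bash
python3 -m inch '{"travel":[[0,0,-0.001],[0,0,-0.001],[0,0,-0.001],[0,0,-0.001],[0,0,-0.001],[0,0,-0.001]],"spin":[0,0,0,0,0,0]}' 0 20
python3 -m inch '{"travel":[[0,0,-0.04],[0,0,-0.08],[0,0,-0.1],[0,0,-0.1],[-0.3,-0.21,-0.1],[-0.3,-0.21,-0.1],[-0.3,-0.21,-0.1],[-0.3,-0.21,-0.1],[-0.3,-0.21,-0.1],[-0.3,-0.21,-0.1]],"spin":[0,0,0,0,0,0,0,0,0,0]}'
python3 -m inch '{"travel":[[0,0,0],[-0.0,0,0],[0,0,0],[0,0,0],[0,0,0]],"spin":[0,0,0,0,0]}'
python3 - <<'E'
from h import *
s=robot.read_state();print(s['tool_pos'],s['orientation'])
for c in ['scene','side']:
    p,d,P=cloud(c); print('mill',circ(P,(.388,.345),.05,.008,.02,.029),circ(P,(.388,.345),.045,.12,.14,.025))
    print('spice',circ(P,(.68,.14),.04,.02,.08,.023))
E
```

```text
t: 11.28
tool_pos: [0.3921, 0.3501, 0.1274]
orientation: [-0.001, -3.141, 0.0]
force: [0.4, -0.5, 0.2]
opening: 0.0825
gripper_force: 0.0
t: 12.12
tool_pos: [0.5981, 0.2051, 0.2265]
orientation: [-0.001, -3.141, 0.0]
force: [-0.1, 0.6, -0.2]
opening: 0.0926
gripper_force: 0.0
t: 12.53
tool_pos: [0.5961, 0.2078, 0.2278]
orientation: [-0.001, 3.142, 0.0]
force: [0.1, 0.1, 0.5]
opening: 0.0928
gripper_force: 0.0
[0.59606901 0.20775243 0.22776349] [-1.40544103e-03  3.14157440e+00  3.53812489e-04]
mill (array([0.3877, 0.3476]), 255, np.float64(0.02)) (array([0.391 , 0.3475]), 242, np.float64(0.14))
spice (array([0.6821, 0.1412]), 325, np.float64(0.08))
mill (array([0.3876, 0.3488]), 336, np.float64(0.02)) (array([0.3902, 0.3473]), 425, np.float64(0.14))
spice (array([0.6804, 0.1409]), 525, np.float64(0.08))
```

```bash
python3 -m inch '{"travel":[[-0.02,-0.02,0],[-0.05,-0.045,0],[-0.085,-0.067,0],[-0.085,-0.067,0],[-0.085,-0.067,0.04],[-0.085,-0.067,0.08],[-0.085,-0.067,0.12],[-0.085,-0.067,0.14],[-0.085,-0.067,0.15],[-0.085,-0.067,0.15]],"spin":[0,0,0,0,0,0,0,0,0,0]}' 0 20
python3 -m inch '{"travel":[[0,0,0],[0,0,0],[0,0,0],[0,0,0],[0,0,0],[0,0,0],[0,0,0],[0,0,0],[0,0,0],[0,0,0]],"spin":[0,0,0,0,0,0,0,0,0,0]}' 1 15
python3 -m inch '{"travel":[[0,0,-0.01],[0,0,-0.03],[0,0,-0.06],[0,0,-0.10],[0,0,-0.14],[0,0,-0.17],[0,0,-0.18],[0,0,-0.18]],"spin":[0,0,0,0,0,0,0,0]}'
```

```text
t: 13.47
tool_pos: [0.6796, 0.1399, 0.0745]
orientation: [-0.0, -3.137, 0.001]
force: [0.3, -0.7, 0.1]
opening: 0.0928
gripper_force: 0.0
t: 14.3
tool_pos: [0.682, 0.1396, 0.0778]
orientation: [0.001, 3.141, 0.0]
force: [-1.0, 0.6, 1.6]
opening: 0.0455
gripper_force: 14.9
t: 14.97
tool_pos: [0.6837, 0.1398, 0.2629]
orientation: [0.001, 3.134, 0.001]
force: [0.5, -0.6, -1.2]
opening: 0.0452
gripper_force: 14.9
```

```bash
python3 -m inch '{"travel":[[0.005,0.005,0],[0.017,0.017,0],[0.035,0.034,0],[0.057,0.056,0],[0.08,0.078,0],[0.1,0.098,0],[0.12,0.117,0],[0.14,0.136,0],[0.16,0.155,0],[0.18,0.175,0]],"spin":[0,0,0,0,0,0,0,0,0,0]}'
python3 -m inch '{"travel":[[0.015,0.013,0],[0.025,0.023,0],[0.03,0.027,0],[0.03,0.027,0.02],[0.03,0.027,0.05],[0.03,0.027,0.08],[0.03,0.027,0.11],[0.03,0.027,0.12],[0.03,0.027,0.12],[0.03,0.027,0.12]],"spin":[0,0,0,0,0,0,0,0,0,0]}'
python3 - <<'E'
from h import *
s=robot.read_state();print(s['tool_pos'],s['force'])
for c in ['scene','side']:
    p,d,P=cloud(c);Q=P.reshape(-1,3)
    print('spice',circ(P,(.471,.34),.035,.075,.11,.023));
    Q=Q[np.hypot(Q[:,0]-.471,Q[:,1]-.342)<.022];z=Q[:,2];print(np.round(np.sort(z[z>.035])[:5],3))
E
```

```text
t: 15.8
tool_pos: [0.499, 0.3148, 0.2535]
orientation: [-0.001, -3.136, 0.004]
force: [0.3, 0.3, -1.4]
opening: 0.0452
gripper_force: 14.9
t: 16.63
tool_pos: [0.472, 0.3412, 0.1374]
orientation: [-0.002, -3.14, 0.001]
force: [-0.1, 0.4, -1.3]
opening: 0.0457
gripper_force: 14.9
[0.47203132 0.34118231 0.13740053] [-0.06556603  0.35279683 -1.31498442]
spice (array([0.4714, 0.3417]), 292, np.float64(0.11))
[0.062 0.062 0.063 0.064 0.064]
spice (array([0.4715, 0.3427]), 500, np.float64(0.11))
[0.062 0.062 0.062 0.063 0.063]
```

```bash
python3 -m inch '{"travel":[[0,0,0.015],[0,0,0.03],[0,0,0.04],[0,0,0.047],[0,0,0.051],[0,0,0.053],[0,0,0.054],[0,0,0.0545],[0,0,0.055],[0,0,0.055]],"spin":[0,0,0,0,0,0,0,0,0,0]}'
```

```text
t: 17.57
tool_pos: [0.4727, 0.3421, 0.0837]
orientation: [0.001, 3.14, 0.001]
force: [-0.6, -1.5, 3.3]
opening: 0.0456
gripper_force: 14.9
```

```bash
python3 -m inch '{"travel":[[0,0,-0.001],[0,0,-0.001],[0,0,-0.001],[0,0,-0.001],[0,0,-0.001],[0,0,-0.001]],"spin":[0,0,0,0,0,0]}' 0 20
python3 -m inch '{"travel":[[0,0,-0.03],[0,0,-0.07],[0,0,-0.11],[0,0,-0.15],[-0.03,-0.25,-0.16],[-0.03,-0.25,-0.16],[-0.03,-0.25,-0.16],[-0.03,-0.25,-0.16],[-0.03,-0.25,-0.16],[-0.03,-0.25,-0.16]],"spin":[0,0,0,0,0,0,0,0,0,0]}'
python3 -m inch '{"travel":[[0,-0.01,0],[0,-0.01,0],[0,-0.01,0],[0,-0.01,0]],"spin":[0,0,0,0]}'
python3 - <<'E'
from h import *
s=robot.read_state();print(s['tool_pos'],s['orientation'])
p,d,P=cloud('wrist');cv2.imwrite('pics/lem.png',p[:,:,::-1])
hsv=cv2.cvtColor(p,cv2.COLOR_RGB2HSV)
m=(P[...,2]>.012)&(P[...,2]<.08)&(hsv[...,1]>180)&(abs(hsv[...,0].astype(int)-27)<8)&(np.hypot(P[...,0]-.44,P[...,1]-.095)<.07)
L=P[m];r=cv2.minAreaRect(L[:,:2].astype(np.float32)*1000);e=np.linalg.eigh(np.cov(L[:,:2].T));v=e[1][:,1]
print(len(L),r,np.degrees(np.arctan2(v[1],v[0])),e[0],L[:,2].max(),L.mean(0))
for c in ['scene','side']:
    p,d,P=cloud(c);print('spice',circ(P,(.471,.34),.035,.035,.08,.023),circ(P,(.471,.34),.035,.09,.11,.0225),'mill',circ(P,(.388,.345),.05,.008,.02,.029),circ(P,(.388,.345),.045,.12,.14,.025))
E
```

```text
t: 18.07
tool_pos: [0.472, 0.3417, 0.0835]
orientation: [-0.001, -3.141, 0.0]
force: [0.4, -0.1, 0.1]
opening: 0.0809
gripper_force: 0.0
t: 18.9
tool_pos: [0.5014, 0.0919, 0.2438]
orientation: [0.001, 3.141, 0.0]
force: [0.3, 0.1, 0.3]
opening: 0.0931
gripper_force: 0.0
t: 19.23
tool_pos: [0.5015, 0.0848, 0.2434]
orientation: [-0.0, -3.141, -0.001]
force: [-0.8, 0.9, 0.5]
opening: 0.0936
gripper_force: 0.0
[0.50151633 0.0847557  0.24344646] [-3.79837287e-04 -3.14138692e+00 -9.31402572e-04]
2196 ((443.9999694824219, 87.08926391601562), (59.93183135986328, 57.88778305053711), 65.32484436035156) -155.5707621268033 [0.00012327 0.00036119] 0.05760603847217033 [0.44149665 0.09069857 0.04745715]
spice (array([0.4722, 0.3427]), 365, np.float64(0.08)) (array([0.4726, 0.3427]), 159, np.float64(0.11)) mill (array([0.388 , 0.3474]), 273, np.float64(0.02)) (array([0.3912, 0.3475]), 247, np.float64(0.14))
spice (array([0.471 , 0.3431]), 609, np.float64(0.08)) (array([0.4713, 0.3427]), 332, np.float64(0.11)) mill (array([0.3877, 0.3486]), 342, np.float64(0.02)) (array([0.3901, 0.3475]), 421, np.float64(0.14))
```

View pics/lem.png

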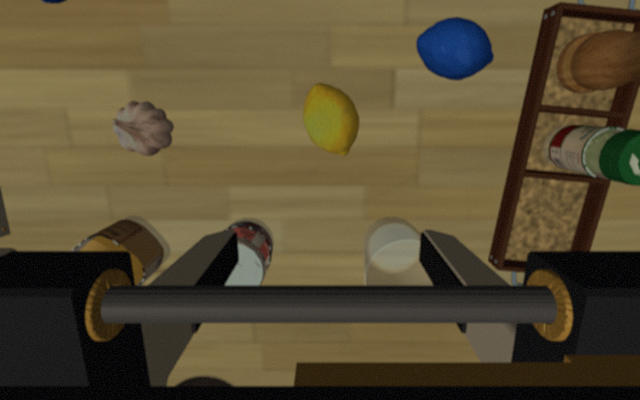

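Wrist view: lemon (332,119), long axis about 22° off world x, nothing close to it. The spice jar and mill stand in their compartments at right. Gripping the lemon across its axis.

```bash
python3 -m inch '{"travel":[[0.03,0.003,0],[0.06,0.006,0],[0.06,0.006,0],[0.06,0.006,0.03],[0.06,0.006,0.07],[0.06,0.006,0.11],[0.06,0.006,0.15],[0.06,0.006,0.185],[0.06,0.006,0.205],[0.06,0.006,0.209]],"spin":[-0.1,-0.2,-0.3,-0.38,-0.38,-0.38,-0.38,-0.38,-0.38,-0.38]}' 0 15
python3 -m inch '{"travel":[[0,0,0],[0,0,0],[0,0,0],[0,0,0],[0,0,0],[0,0,0],[0,0,0],[0,0,0],[0,0,0],[0,0,0]],"spin":[0,0,0,0,0,0,0,0,0,0]}' 1 15
python3 -m inch '{"travel":[[0,0,-0.01],[0,0,-0.03],[0,0,-0.06],[0,0,-0.10],[0,0,-0.14],[0,0,-0.16],[0,0,-0.16],[0,0,-0.16],[0,0,-0.16]],"spin":[0,0,0,0,0.1,0.2,0.3,0.4,0.47]}'
```

```text
t: 20.22
tool_pos: [0.4376, 0.0903, 0.03]
orientation: [0.593, -3.077, -0.001]
force: [-1.1, 0.1, -1.1]
opening: 0.0931
gripper_force: 0.0
t: 21.05
tool_pos: [0.4427, 0.0896, 0.0356]
orientation: [-0.592, 3.083, -0.001]
force: [-0.4, -1.9, 6.2]
opening: 0.0536
gripper_force: 15.0
t: 21.8
tool_pos: [0.4416, 0.0899, 0.1956]
orientation: [0.151, 3.137, 0.001]
force: [0.8, 0.2, -1.4]
opening: 0.0538
gripper_force: 15.0
```

```bash
python3 -m inch '{"travel":[[-0.01,0.03,0],[-0.025,0.065,0],[-0.04,0.1,0],[-0.055,0.14,0],[-0.069,0.18,0],[-0.082,0.22,0],[-0.09,0.243,0],[-0.093,0.2535,0],[-0.093,0.2535,0],[-0.093,0.2535,0.02]],"spin":[0,0,0,0,0,0,0,0,0,0]}'
python3 -m inch '{"travel":[[0,0,0.03],[0,0,0.06],[0,0,0.09],[0,0,0.11],[0,0,0.121],[0,0,0.126],[0,0,0.126],[0,0,0.126]],"spin":[0,0,0,0,0,0,0,0]}'
python3 - <<'E'
from h import *
p,d,P=cloud('side');cv2.imwrite('pics/pl.png',cv2.resize(p[180:360,130:400,::-1],(810,540))[:, :800])
E
```

```text
t: 22.63
tool_pos: [0.559, 0.3352, 0.1789]
orientation: [0.14, 3.133, 0.004]
force: [0.0, -0.3, -0.3]
opening: 0.0537
gripper_force: 15.0
t: 23.3
tool_pos: [0.5581, 0.3339, 0.0502]
orientation: [0.143, 3.137, 0.001]
force: [0.2, -0.6, -0.9]
opening: 0.0535
gripper_force: 15.0
```

View pics/pl.png

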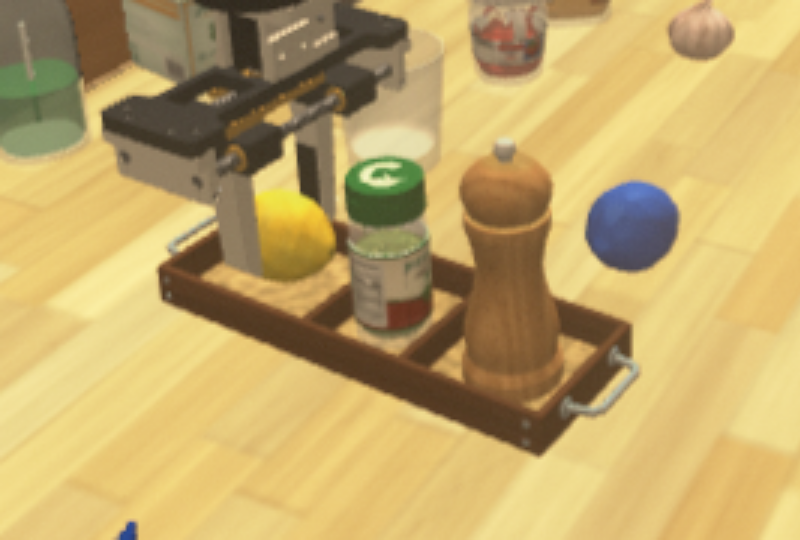

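The lemon hangs over the long compartment at (295,235) in the crop; spice jar and mill stand upright. Releasing, then moving over the jam jar.

```bash
python3 -m inch '{"travel":[[0,0,0],[0,0,0],[0,0,0],[0,0,0],[0,0,0],[0,0,0]],"spin":[0,0,0,0,0,0]}' 0 20
python3 -m inch '{"travel":[[0,0,-0.03],[0,0,-0.07],[0,0,-0.11],[0,0,-0.15],[0,0,-0.15],[0,0,-0.15],[0,0,-0.15]],"spin":[0,0,0,0,-0.09,-0.09,-0.09]}'
python3 -m inch '{"travel":[[-0.027,-0.346,0],[-0.027,-0.346,0],[-0.027,-0.346,0],[-0.027,-0.346,0],[-0.027,-0.346,0],[-0.027,-0.346,0],[-0.027,-0.346,0],[-0.027,-0.346,0],[-0.027,-0.346,0],[-0.027,-0.346,0]],"spin":[0,0,0,0,0,0,0,0,0,0]}'
python3 - <<'E'
from h import *
s=robot.read_state();print(s['tool_pos'],s['orientation'])
for c in ['scene','side']:
    p,d,P=cloud(c);Q=P.reshape(-1,3);hsv=cv2.cvtColor(p,cv2.COLOR_RGB2HSV).reshape(-1,3)
    m=(np.hypot(Q[:,0]-.559,Q[:,1]-.334)<.07)&(Q[:,2]>.012)&(hsv[:,1]>180)&(abs(hsv[:,0].astype(int)-27)<6);L=Q[m&(Q[:,2]>.03)]
    print('lemon',L.mean(0),L.max(0),L.min(0)); print('jam',circ(P,(.585,-.011),.045,.02,.07,.033))
E
```

```text
t: 23.85
tool_pos: [0.5573, 0.3338, 0.0487]
orientation: [0.142, 3.138, 0.0]
force: [-0.3, 0.5, 0.6]
opening: 0.0895
gripper_force: 0.0
t: 24.43
tool_pos: [0.5572, 0.3338, 0.1987]
orientation: [0.004, 3.141, 0.0]
force: [1.1, -0.8, -0.3]
opening: 0.093
gripper_force: 0.0
t: 25.27
tool_pos: [0.5828, -0.0159, 0.1962]
orientation: [-0.012, -3.138, 0.001]
force: [0.3, 0.3, -0.1]
opening: 0.093
gripper_force: 0.0
[ 0.58280287 -0.01587415  0.19619045] [-1.18230076e-02 -3.13776498e+00  7.98418018e-04]
lemon [0.5496809  0.34440815 0.04899408] [0.59640502 0.36303919 0.06340663] [0.52097024 0.31443738 0.03032156]
jam (array([ 0.586 , -0.0123]), 320, np.float64(0.07))
lemon [0.55012104 0.34344001 0.05109379] [0.5833292  0.36122629 0.06132397] [0.52212529 0.31983538 0.03050868]
jam (array([ 0.5838, -0.0117]), 485, np.float64(0.07))
```

```bash
python3 -m inch '{"travel":[[-0.001,0,0],[-0.001,0,0],[-0.001,0,0.03],[-0.001,0,0.06],[-0.001,0,0.09],[-0.001,0,0.115],[-0.001,0,0.13],[-0.001,0,0.139],[-0.001,0,0.142],[-0.001,0,0.142]],"spin":[0,0,0,0,0,0,0,0,0,0]}' 0 30
python3 -m inch '{"travel":[[0,0,0],[0,0,0],[0,0,0],[0,0,0],[0,0,0],[0,0,0],[0,0,0],[0,0,0],[0,0,0],[0,0,0]],"spin":[0,0,0,0,0,0,0,0,0,0]}' 1 25
python3 -m inch '{"travel":[[0,0,-0.01],[0,0,-0.03],[0,0,-0.06],[0,0,-0.10],[0,0,-0.14],[0,0,-0.16],[0,0,-0.17],[0,0,-0.17]],"spin":[0,0,0,0,0,0,0,0]}'
```

```text
t: 26.2
tool_pos: [0.5848, -0.0114, 0.0563]
orientation: [0.0, -3.141, -0.0]
force: [-0.5, -0.8, -0.0]
opening: 0.093
gripper_force: 0.0
t: 27.03
tool_pos: [0.5856, -0.012, 0.0575]
orientation: [0.001, 3.14, 0.001]
force: [-0.4, 3.1, 5.9]
opening: 0.0638
gripper_force: 25.0
t: 27.7
tool_pos: [0.5862, -0.0126, 0.2296]
orientation: [0.002, 3.137, -0.001]
force: [-0.2, 0.0, -1.5]
opening: 0.064
gripper_force: 25.0
```

```bash
python3 -m inch '{"travel":[[0.004,-0.01,0],[0.012,-0.03,0],[0.022,-0.056,0],[0.034,-0.086,0],[0.046,-0.116,0],[0.058,-0.146,0],[0.07,-0.176,0],[0.082,-0.206,0],[0.094,-0.236,0],[0.106,-0.266,0]],"spin":[0,0,0,0,0,0,0,0,0,0]}'
python3 -m inch '{"travel":[[0.01,-0.025,0],[0.018,-0.045,0],[0.023,-0.058,0],[0.023,-0.062,0.02],[0.023,-0.062,0.05],[0.023,-0.062,0.08],[0.023,-0.062,0.10],[0.023,-0.062,0.11],[0.023,-0.062,0.11],[0.023,-0.062,0.11]],"spin":[0,0,0,0,0,0,0,0,0,0]}'
python3 - <<'E'
from h import *
s=robot.read_state();print(s['tool_pos'],s['force'])
for c in ['scene','side']:
    p,d,P=cloud(c);Q=P.reshape(-1,3)
    print('jam',circ(P,(.456,-.342),.045,.07,.11,.033));
    Q=Q[np.hypot(Q[:,0]-.456,Q[:,1]+.34)<.036];z=Q[:,2];print(np.round(np.sort(z[z>.035])[:5],3))
E
```

```text
t: 28.53
tool_pos: [0.4758, -0.2791, 0.2228]
orientation: [-0.002, -3.137, -0.005]
force: [1.2, -0.3, -1.9]
opening: 0.0636
gripper_force: 25.0
t: 29.37
tool_pos: [0.4551, -0.3396, 0.1158]
orientation: [-0.001, -3.14, -0.002]
force: [0.4, -0.5, -1.9]
opening: 0.0639
gripper_force: 25.0
[ 0.45510268 -0.33962073  0.11575427] [ 0.37364777 -0.50377424 -1.89868713]
jam (array([ 0.4554, -0.3424]), 180, np.float64(0.11))
[0.059 0.06  0.061 0.061 0.061]
jam (array([ 0.4537, -0.3431]), 259, np.float64(0.109))
[0.057 0.058 0.058 0.058 0.059]
```

```bash
python3 -m inch '{"travel":[[-0.001,0.001,0.015],[-0.001,0.001,0.03],[-0.001,0.001,0.04],[-0.001,0.001,0.046],[-0.001,0.001,0.049],[-0.001,0.001,0.0505],[-0.001,0.001,0.0515],[-0.001,0.001,0.0525],[-0.001,0.001,0.0535],[-0.001,0.001,0.0535]],"spin":[0,0,0,0,0,0,0,0,0,0]}'
```

```text
t: 30.3
tool_pos: [0.457, -0.3395, 0.0636]
orientation: [0.001, 3.141, -0.001]
force: [0.6, -0.2, -1.7]
opening: 0.0639
gripper_force: 25.0
```

```bash
python3 -m inch '{"travel":[[0,0,0.0005],[0,0,0.001],[0,0,0.0015],[0,0,0.0015]],"spin":[0,0,0,0]}'
```

```text
t: 30.63
tool_pos: [0.4572, -0.3396, 0.0635]
orientation: [0.001, 3.141, -0.001]
force: [-4.5, 3.2, 12.4]
opening: 0.0637
gripper_force: 25.0
```

```bash
python3 -m inch '{"travel":[[0,0,-0.001],[0,0,-0.001],[0,0,-0.001],[0,0,-0.001],[0,0,-0.001],[0,0,-0.001]],"spin":[0,0,0,0,0,0]}' 0 20
python3 -m inch '{"travel":[[0,0,-0.03],[0,0,-0.07],[0,0,-0.11],[0,0,-0.15],[-0.18,0.199,-0.15],[-0.18,0.199,-0.15],[-0.18,0.199,-0.15],[-0.18,0.199,-0.15],[-0.18,0.199,-0.15],[-0.18,0.199,-0.15]],"spin":[0,0,0,0,0,0,0,0,0,0]}'
python3 -m inch '{"travel":[[-0.01,0.01,0],[-0.01,0.01,0],[-0.01,0.01,0]],"spin":[0,0,0]}'
python3 - <<'E'
from h import *
s=robot.read_state();print(s['tool_pos'],s['orientation'])
for c in ['scene','side','wrist']:
    p,d,P=cloud(c);print(c,'salt',circ(P,(.679,-.141),.032,.025,.062,.022),circ(P,(.679,-.141),.03,.07,.085,.017),'jam',circ(P,(.456,-.342),.045,.03,.07,.033),circ(P,(.456,-.342),.045,.08,.087,.0315))
E
```

```text
t: 31.13
tool_pos: [0.4566, -0.3391, 0.0624]
orientation: [-0.001, -3.141, -0.0]
force: [0.5, 0.5, 0.3]
opening: 0.0924
gripper_force: 0.0
t: 31.97
tool_pos: [0.6256, -0.1522, 0.2125]
orientation: [0.001, 3.141, -0.0]
force: [0.2, -0.4, 0.3]
opening: 0.0929
gripper_force: 0.0
t: 32.22
tool_pos: [0.6346, -0.1434, 0.212]
orientation: [0.002, -3.141, 0.0]
force: [-0.9, -0.2, -0.8]
opening: 0.0928
gripper_force: 0.0
[ 0.63458966 -0.1433896   0.21199629] [ 1.65270456e-03 -3.14054829e+00  2.72903827e-04]
scene salt (array([ 0.6797, -0.1436]), 133, np.float64(0.061)) (array([ 0.6769, -0.1414]), 52, np.float64(0.085)) jam (array([ 0.4572, -0.3414]), 204, np.float64(0.07)) (array([ 0.4566, -0.3408]), 29, np.float64(0.087))
side salt (array([ 0.6773, -0.1431]), 192, np.float64(0.062)) (array([ 0.6761, -0.1429]), 69, np.float64(0.084)) jam (array([ 0.4539, -0.3415]), 294, np.float64(0.07)) (array([ 0.4541, -0.3404]), 65, np.float64(0.087))
wrist salt (array([ 0.682 , -0.1392]), 661, np.float64(0.062)) (array([ 0.6786, -0.1399]), 482, np.float64(0.085)) jam (array([ 0.4561, -0.3398]), 812, np.float64(0.07)) (array([ 0.4576, -0.339 ]), 15, np.float64(0.084))
```

```bash
python3 -m inch '{"travel":[[-0.02,0.001,0],[-0.043,0.001,0],[-0.043,0.001,0],[-0.043,0.001,0.03],[-0.043,0.001,0.07],[-0.043,0.001,0.11],[-0.043,0.001,0.14],[-0.043,0.001,0.155],[-0.043,0.001,0.16],[-0.043,0.001,0.16]],"spin":[0,0,0,0,0,0,0,0,0,0]}' 0 15
python3 -m inch '{"travel":[[0,0,0],[0,0,0],[0,0,0],[0,0,0],[0,0,0],[0,0,0],[0,0,0],[0,0,0],[0,0,0],[0,0,0]],"spin":[0,0,0,0,0,0,0,0,0,0]}' 1 15
python3 -m inch '{"travel":[[0,0,-0.01],[0,0,-0.03],[0,0,-0.06],[0,0,-0.10],[0,0,-0.14],[0,0,-0.17],[0,0,-0.18],[0,0,-0.18]],"spin":[0,0,0,0,0,0,0,0]}'
```

```text
t: 33.2
tool_pos: [0.6766, -0.1436, 0.052]
orientation: [-0.003, -3.14, -0.001]
force: [0.1, -0.5, 0.6]
opening: 0.0932
gripper_force: 0.0
t: 34.03
tool_pos: [0.6777, -0.1427, 0.0526]
orientation: [0.001, 3.142, 0.0]
force: [0.2, 0.8, 1.8]
opening: 0.0394
gripper_force: 15.0
t: 34.7
tool_pos: [0.6795, -0.1436, 0.2379]
orientation: [0.001, 3.134, -0.004]
force: [1.0, 0.4, -0.2]
opening: 0.0396
gripper_force: 14.8
```

```bash
python3 -m inch '{"travel":[[0.005,-0.007,0],[0.015,-0.022,0],[0.03,-0.043,0],[0.047,-0.067,0],[0.064,-0.091,0],[0.081,-0.115,0],[0.098,-0.139,0],[0.115,-0.163,0],[0.13,-0.184,0],[0.138,-0.196,0]],"spin":[0,0,0,0,0,0,0,0,0,0]}'
python3 -m inch '{"travel":[[0.002,-0.003,0],[0.002,-0.003,0],[0.002,-0.003,0.02],[0.002,-0.003,0.05],[0.002,-0.003,0.08],[0.002,-0.003,0.11],[0.002,-0.003,0.12],[0.002,-0.003,0.12],[0.002,-0.003,0.12]],"spin":[0,0,0,0,0,0,0,0,0]}'
python3 - <<'E'
from h import *
s=robot.read_state();print(s['tool_pos'],s['force'])
for c in ['scene','side']:
    p,d,P=cloud(c);Q=P.reshape(-1,3)
    print('salt',circ(P,(.538,-.343),.035,.07,.12,.022));
    Q=Q[np.hypot(Q[:,0]-.538,Q[:,1]+.342)<.023];z=Q[:,2];print(np.round(np.sort(z[z>.035])[:5],3))
    cv2.imwrite(f'pics/s_{c}.png',cv2.resize(p[110:190,320:440,::-1],(720,480)))
E
```

```text
t: 35.53
tool_pos: [0.5357, -0.3405, 0.2286]
orientation: [-0.005, -3.136, -0.004]
force: [0.9, 0.1, -1.2]
opening: 0.039
gripper_force: 14.8
t: 36.28
tool_pos: [0.5379, -0.3408, 0.1126]
orientation: [0.001, -3.141, -0.001]
force: [0.2, 0.3, -0.1]
opening: 0.0395
gripper_force: 14.8
[ 0.53785847 -0.34078127  0.11259665] [ 0.21383043  0.34500999 -0.09645787]
salt (array([ 0.5409, -0.3406]), 143, np.float64(0.12))
[0.061 0.061 0.063 0.063 0.064]
salt (array([ 0.5392, -0.3407]), 203, np.float64(0.12))
[0.06  0.061 0.062 0.063 0.063]
```

View pics/s_side.png

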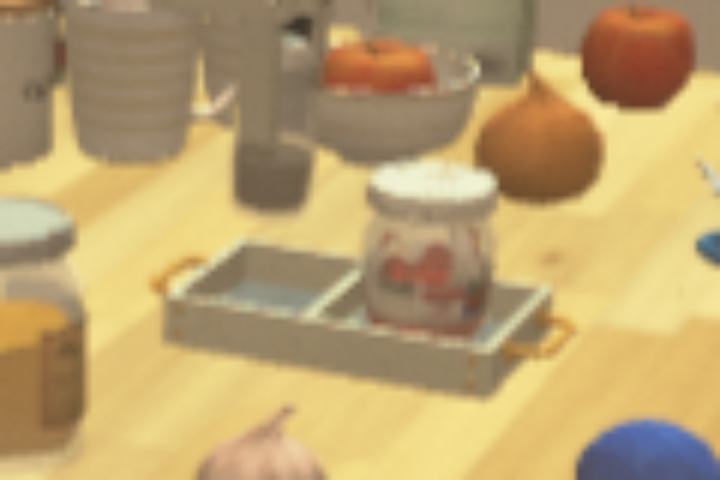

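The shaker is held upright at (275,185), above the narrow compartment (275,285); the jam jar stands at (430,250). Lowering.

```bash
python3 -m inch '{"travel":[[0.001,0,0.015],[0.001,0,0.03],[0.001,0,0.04],[0.001,0,0.047],[0.001,0,0.051],[0.001,0,0.0525],[0.001,0,0.0535],[0.001,0,0.0545],[0.001,0,0.055],[0.001,0,0.055]],"spin":[0,0,0,0,0,0,0,0,0,0]}'
```

```text
t: 37.22
tool_pos: [0.537, -0.3422, 0.0586]
orientation: [0.001, 3.14, -0.001]
force: [-1.1, 0.9, 2.9]
opening: 0.0393
gripper_force: 15.0
```

```bash
python3 -m inch '{"travel":[[0,0,-0.0005],[0,0,-0.0005],[0,0,-0.0005],[0,0,-0.0005],[0,0,-0.0005],[0,0,-0.0005]],"spin":[0,0,0,0,0,0]}' 0 20
python3 -m inch '{"travel":[[0,0,-0.03],[0,0,-0.07],[0,0,-0.11],[0,0,-0.15],[0,0.04,-0.18],[0,0.08,-0.2],[0,0.12,-0.2],[0,0.16,-0.2],[0,0.2,-0.2],[0,0.2,-0.2]],"spin":[0,0,0,0,0,0,0,0,0,0]}'
python3 -m inch '{"travel":[[0,0,0],[0,0,0],[0,0,0],[0,0,0],[0,0,0],[0,0,0],[0,0,0],[0,0,0]],"spin":[0,0,0,0,0,0,0,0]}'
python3 - <<'E'
from h import *
B=(.491,-.341,-.019);S=(.4775,.341,-.092)
def rel(f,x):
    if x is None:return None
    c,s=np.cos(f[2]),np.sin(f[2]);dx,dy=x[0]-f[0],x[1]-f[1];return np.round([c*dx+s*dy,-s*dx+c*dy],3)
s=robot.read_state();print(s['tool_pos'],s['gripper_force'])
ims=[]
for c in ['scene','side']:
    p,d,P=cloud(c);ims.append(p)
    for n,f,xy,R,z0,z1,r in [('salt',B,(.539,-.345),.035,.035,.07,.022),('saltcap',B,(.539,-.345),.03,.078,.09,.017),('jam',B,(.456,-.342),.045,.03,.07,.033),('mill',S,(.388,.345),.05,.008,.02,.029),('millhead',S,(.388,.345),.045,.12,.14,.025),('spice',S,(.472,.34),.035,.035,.085,.023),('spicecap',S,(.472,.34),.035,.095,.11,.0225)]:
        a=circ(P,xy,R,z0,z1,r);print(c,n,rel(f,a[0]),a[1])
    for n,xy in [('honey',(.593,-.1445,.0355)),('tumb',(.589,.159,.038))]: print(n,circ(P,xy[:2],.05,.03,.09,xy[2])[0])
a=cv2.resize(ims[0][220:330,190:340],(400,293)); b=cv2.resize(ims[1][130:200,320:430],(400,255))
cv2.imwrite('pics/fin.png',np.vstack([a,b])[:,:,::-1])
E
```

```text
t: 37.72
tool_pos: [0.5363, -0.3418, 0.0579]
orientation: [-0.001, -3.141, -0.0]
force: [0.7, -0.1, 1.2]
opening: 0.0749
gripper_force: 0.0
t: 38.55
tool_pos: [0.5367, -0.136, 0.2587]
orientation: [-0.005, 3.14, 0.003]
force: [-1.0, 0.0, -0.0]
opening: 0.0929
gripper_force: 0.0
t: 39.22
tool_pos: [0.5365, -0.1423, 0.2579]
orientation: [-0.002, -3.141, -0.0]
force: [-0.6, -0.7, -0.3]
opening: 0.093
gripper_force: 0.0
[ 0.53651923 -0.14226465  0.25792576] 0.0
scene salt [ 0.048 -0.004] 112
scene saltcap [ 0.046 -0.003] 33
scene jam [-0.034 -0.002] 203
scene mill [-0.09  -0.001] 256
scene millhead [-0.087 -0.002] 245
scene spice [-0.005  0.001] 414
scene spicecap [-0.005  0.001] 131
honey [ 0.5932 -0.1447]
tumb [0.5896 0.1583]
side salt [ 0.046 -0.004] 148
side saltcap [ 0.044 -0.002] 50
side jam [-0.037 -0.001] 286
side mill [-0.09  -0.001] 344
side millhead [-0.088 -0.002] 417
side spice [-0.006  0.001] 702
side spicecap [-0.006  0.001] 265
honey [ 0.5911 -0.1447]
tumb [0.5882 0.1585]
```

View pics/fin.png

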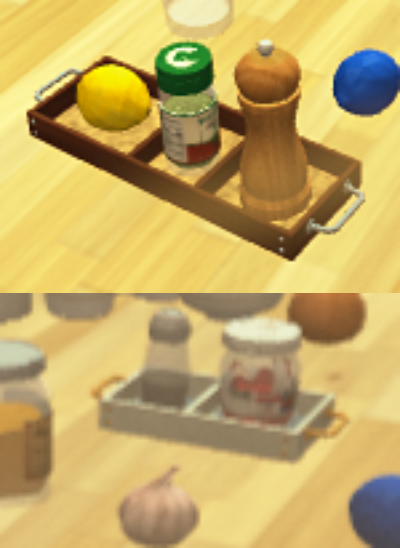

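The final view shows all five in their compartments: lemon (113,97), spice jar (187,105), mill (270,130), shaker (167,355) and jam jar (260,370). All positions are within tolerance and the arm is clear, so I'm handing in.

```bash
python3 -c "
from plant import close_job
print(close_job())"
```

```text
the job is handed in; nothing more can be done
None
```

Both caddies are made up and the job is handed in at about 39 s of the 144 s; the last camera check put the jars, shaker and mill within tolerance and the lemon lying in its compartment, but `close_job()` gave no verdict.

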